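# Clamp a chromatography column in the service stand's chuck

### The arm

A 6-joint arm with a two-finger parallel gripper is mounted at the origin on a cart in front of the work surface, level with it; the furniture and walls round the work are solid. World frame = base frame: x ahead of the robot, y to its left, z up, the work surface at z = 0. Lengths are in mm, angles in rad, forces in N, time in s.
With the tool pointing down it reaches from about 325 to 775 mm from the base axis. Payload 5.5 kg.
Tool frame: the origin (TCP) lies at the very end of the fingers, on their centre line; the grasp point (between the pads) lies 19 mm behind it; z points along the fingers, y is the line along which they close (so a half turn about z gives the same grasp; the last joint's range is limited). The gripper opens to 88 mm and grips with 3 to 60 N. Pads are 20 mm wide; open, the fingers measure 115 mm over their backs; the gripper's body (75 mm by 178 mm) begins 61 mm behind the grasp point.
Start: joints at [1.143, 0.091, 1.231, -0, 1.82, -0.057], TCP at [217.422, 559.235, 222.631] pointing down, gripper open.
Joint ranges: [-2.87, 2.87], [-0.86, 2.18], [0.17, 2.46], [-1.51, 4.65], [0.06, 2.69], [-2.65, 2.65]. Speed limits (rad/s): [2.57, 2.57, 3.01, 3.14, 3.14, 3.14].

### API

Orientations are given as a 3x3 rotation matrix whose columns are the frame's x, y, z axes.
In Python, from cell import env, imaging, readout gives the robot as it stands (env), with the cameras (imaging) and the readings (readout).
- The arm moves only by the shell command python3 inch.py 'ROWS' [OPENING] [FORCE]. ROWS is a JSON object with one list for each field, all of the same length, 1 to 8, a row being the entries at one place: sx, sy, sz (the shift in fractions of the full range, 1 being 40 cm), twist (a turn about the tool's z in normalised numbers (1 is pi rad)); each row is the pose to reach, as a shift and turn from the pose commanded when the command began, along the tool's axes at that moment; what a row does not reach only later rows make up. A row lasts 1/10 s, in which the tool goes at most 50 mm and 0.15 rad, less where a joint would pass 70% of its speed; a pose out of reach is approached as far as the arm can. OPENING is the finger opening in mm, set as the command begins (- or left out keeps the last). The fingers move at their own pace and stop on an object; FORCE is the grip in N (left out, the last holds). Time passes only in rows, so rows that do not move let the fingers close. It prints the time, the measured TCP pose, the force, the opening and the grip force at its end. No shift or turn number may pass 1 either way. Input that does not fit is refused with a message, and nothing moves.
- readout.observe(): the state, without advancing time (a new reading comes with each control period).
- imaging.capture(name): name is "scene" or "side" or "wrist"; returns the picture (384x512x3 uint8, red, green, blue); there is no depth.
- imaging.calibration(name): a dict with "vertical_fov" (degrees; the focal length in pixels is half the picture's height over the tangent of half this angle, whatever the lens; pixels are square), "cx", "cy" (the principal point, pixels), "eye" and "rotation" of the camera in the world. Camera axes: x right, y down, z forward; pixel columns grow to the right and rows downward; lengths in mm; the calibration is good to about 2 mm. The wrist camera is an equidistant fisheye: a pixel r from the principal point sees the ray r / f radians off the axis. A picture is of the moment at which its call begins: read the wrist's pose just before it. calibration takes no time and is no camera call; for the wrist camera it gives the pose at the moment of the call.
- env.finish_job(): hands the job in; it is judged then, once.
The state is a dict: "time": time; "joint_positions": joint angles; "qd": joint speeds; "effort": joint torques, N m; "eef_pos": TCP position; "eef_rot": TCP orientation; "ft_force": force on the tool from outside, world axes, zero at the start; "torque": the same for the moment, N m; "gripper_width": finger opening in mm; "finger_force": force on a finger pad.
Only numpy, scipy, OpenCV 4.12 (cv2) and the standard library are available. Lean on these libraries where they do the work, as an engineer would, in place of code of your own. Each camera call takes 0.05 s, during which the arm holds its last target. There are 200 camera calls.

### The job

The end nut of the longer of the two steel columns has to be undone later. Take that column out of the rack, lower it gently and upright into the open chuck of the service stand until it rests on the stop inside, then turn the knurled sleeve clockwise, seen from above, feeling for the jaws to bite, until all three hold the tube firmly but without crushing it, and let go. Leave the short column in the rack and the other things where they are.

Things in the scene. Friction and masses are not known exactly. Their poses are not given: they have to be found in the camera images.
- stand: column service stand, fixed: grey base plate 124 x 100 x 10 mm, origin under its centre, z up. On it, on a vertical axis through the origin, a hollow aluminium pillar (43 mm thick, 48 mm collar at z = 64 to 72 mm) that carries a self-centring chuck: knurled sleeve at z = 72 to 104 mm, flat nose 41 mm wide up to 106 mm, three jaws up to 109 mm. Bore 26 mm wide
- seat (a point): middle of the rubber stop at the bottom of the bore, on the chuck axis, 14 mm above the worktop. A seated column's foot is here; its head is then 138 mm above the worktop, and only its upper 29 mm stand above the jaws, so it is best held by the top 18 mm of its upper nut
- sleeve_mid (a point): on the chuck axis at mid-height of the steel sleeve (knurled cylinder, 51 mm in diameter, 32 mm high), 88 mm above the worktop; does not turn. Turning the sleeve clockwise seen from above moves all jaws inward together, 2.2 mm a radian; from the start to the tube takes 2.3 to 2.8 rad, so several grasps. The sleeve stays where it is left
- sleeve_top (a point): on the chuck axis, level with the sleeve's upper rim, 104 mm above the worktop. Torque on the sleeve: 0.2 to 0.3 N m to turn it, until the jaws bite; then it climbs by about 1 N m a radian. Firm is 0.4 to 0.6 N m while turning; beyond 0.8 N m the packed tube is crushed. While the tool stands still, friction can make the reading up to 0.4 N m lower
- jaw_a: jaw A of the chuck's three (10 mm long, 8.5 wide, 20 high, dark steel, 120 degrees apart). Origin: middle of the top edge of its flat inner face, 109 mm above the worktop; the jaw lies outward along its x, so the origin's distance from the chuck axis is half the opening: 11 to 12 mm at the start, 6 mm when it meets the tube
- jaw_b: jaw B of the chuck's three (10 mm long, 8.5 wide, 20 high, dark steel, 120 degrees apart). Origin: middle of the top edge of its flat inner face, 109 mm above the worktop; the jaw lies outward along its x, so the origin's distance from the chuck axis is half the opening: 11 to 12 mm at the start, 6 mm when it meets the tube
- jaw_c: jaw C of the chuck's three (10 mm long, 8.5 wide, 20 high, dark steel, 120 degrees apart). Origin: middle of the top edge of its flat inner face, 109 mm above the worktop; the jaw lies outward along its x, so the origin's distance from the chuck axis is half the opening: 11 to 12 mm at the start, 6 mm when it meets the tube
- column_long: the longer steel column, 124 mm, about 110 to 200 g, loose, upright in one of the rack's end holes. Origin: centre of its foot; z runs along it to its head. Both ends alike: white plug 9 mm wide and 4 mm long, then an end nut 18 mm in diameter and 22 mm long; between the nuts a bare tube 12 mm in diameter, which the jaws grip just below the upper nut
- column_long_head (a point): centre of the long column's upper end (top of the white plug), 124 mm from its foot
- column_short: the short column, 88 mm long, otherwise the same, loose, upright in the rack's other end hole. Origin: centre of its foot. It stays there
- rack: white plastic rack, fixed, 56 x 164 mm and 48 mm high on a grey foot of 68 x 176 mm, origin under its centre, with three round holes 21 mm wide and 40 mm deep in a row along its own y at -50, 0 and +50 mm (the middle one is empty). A column in it has its foot 8 mm above the worktop: the long one's head is at 132 mm, the short one's at 96 mm
- spanner_large: open-end spanner, 146 x 27 x 6 mm, lying flat, loose; a bystander
- spanner_small: open-end spanner, 111 x 21 x 4 mm, lying flat, loose; a bystander
- ferrule_box: small lidded parts box, 50 x 36 x 18 mm, loose; a bystander

How it is judged (in metres and radians):
On the way, in this order (a step that is already met when the one before it is completed fails the run):
1. the long column stands in the chuck on its stop (z of column_long in the frame of seat below 0.004 m and horizontal distance between column_long and seat below 0.009 m and angle between column_long's own z axis and vertical below 0.12 rad), for 0.2 s.
2. all three jaws press on the column (contact force between each of jaw_a, jaw_b, jaw_c and column_long above 8 N), for 0.3 s.
At the end, for the whole second after the job is handed in: The long column stands in the chuck on its stop (within 4 mm), near the axis (9 mm) and upright (within 0.12 rad), at rest, with each of the three jaws pressing on it with more than 8 N after release; the short column is still in its hole (within 20 mm) (all of step 1 and all of step 2 and linear speed of column_long below 0.02 m/s and distance of column_short from where it was at the start of the episode below 0.02 m); the robot touches nothing.
It fails at once if the tube is crushed: a jaw presses on the column with more than 100 N (contact force between any of jaw_a, jaw_b, jaw_c and column_long above 100 N).
It fails at once if the column is dropped into the chuck instead of lowered (falls freely at more than 0.45 m/s) (horizontal distance between column_long and seat below 0.02 m and linear speed of column_long above 0.45 m/s and contact force between the fingers and column_long below 0.3 N).
It fails at once if the short column is pulled out or knocked (distance of column_short from where it was at the start of the episode above 0.03 m).
It fails at once if a spanner or the parts box is shifted by more than 30 mm (distance of any of spanner_large, spanner_small, ferrule_box from where it was at the start of the episode above 0.03 m).
It also fails if it takes over 72 s, if anything falls off the work surface, if the arm or the gripper's body presses on something with over 40 N, if the wrist force passes 120 N, or if a joint passes its speed limit or range.

## Working session

There is one attempt and no reset: what is moved stays moved. The work goes in short steps, Python scripts to look and compute and a shell command to move; the robot and the scene stay as the last step left them, time stands still between calls to the robot, and variables do not carry over. Pictures are saved under pics/ and viewed, at most 10 in all, crops included, and the job is handed in when it is done.

```bash
ls; mkdir -p pics; python3 - <<'E'
from cell import env, imaging, readout
import cv2
for n in("scene","side","wrist"):
    c=imaging.calibration(n);print(n,c)
    im=imaging.capture(n);cv2.imwrite(f"pics/{n}0.png",im[...,::-1])
o=readout.observe();print(o)
a=cv2.imread("pics/scene0.png");b=cv2.imread("pics/side0.png")
cv2.imwrite("pics/s0.png",cv2.resize(a,(800,600),interpolation=cv2.INTER_CUBIC))
cv2.imwrite("pics/d0.png",cv2.resize(b,(800,600),interpolation=cv2.INTER_CUBIC))
E
```

```text
cell.py
inch.py
pics
scene {'vertical_fov': 43.424701449061104, 'cx': 254.2545838383548, 'cy': 190.10384198511568, 'eye': array([ -89.2697428 , -512.51899806,  979.73289793]), 'rotation': array([[ 0.63247399, -0.57233484,  0.52192862],
       [-0.7744474 , -0.45470907,  0.43985325],
       [-0.01441766, -0.682402  , -0.73083489]])}
side {'vertical_fov': 42.85079468238143, 'cx': 253.62859257945667, 'cy': 189.3059364266787, 'eye': array([-260.97582319, -511.17307641,  550.11351854]), 'rotation': array([[ 0.55226481, -0.34971408,  0.75677185],
       [-0.83365946, -0.22738149,  0.50329868],
       [-0.00393473, -0.90884417, -0.41711725]])}
wrist {'vertical_fov': 65.70646984690485, 'cx': 249.79013308132232, 'cy': 191.14017129048668, 'eye': array([154.99535728, 583.56854796, 383.39880292]), 'rotation': array([[ 0.36182205,  0.9034212 ,  0.23003248],
       [ 0.93224601, -0.35024247, -0.09081626],
       [-0.00147819,  0.24730619, -0.96893625]])}
{'time': 0.15, 'joint_positions': array([ 1.14329440e+00,  9.16881457e-02,  1.23158814e+00,  3.92647643e-06,
        1.81976326e+00, -5.67290364e-02]), 'qd': array([-0.0005818 , -0.00117499, -0.00534131,  0.00140882,  0.00087598,
       -0.00040171]), 'effort': array([ 1.89793158e-03, -4.47040486e+01, -4.06909955e+01,  6.98963343e-02,
        2.73598154e-02, -9.93635194e-05]), 'eef_pos': array([217.33238128, 559.03370517, 221.7772045 ]), 'eef_rot': array([[-9.32047901e-01,  3.62334578e-01, -6.03338930e-04],
       [ 3.62335071e-01,  9.32046977e-01, -1.31509194e-03],
       [ 8.58369414e-05, -1.44433954e-03, -9.99998953e-01]]), 'ft_force': array([ 0.00143243,  0.22585044, -0.53447809]), 'torque': array([0.05399777, 0.04360825, 0.00973   ]), 'finger_force': 0.0, 'gripper_width': 87.60390249377002}
```

View pics/s0.png

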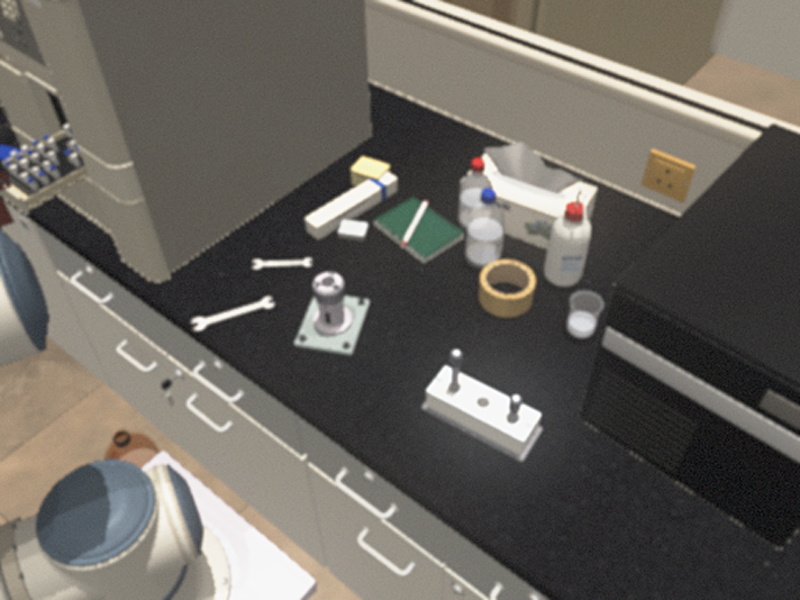

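View pics/d0.png

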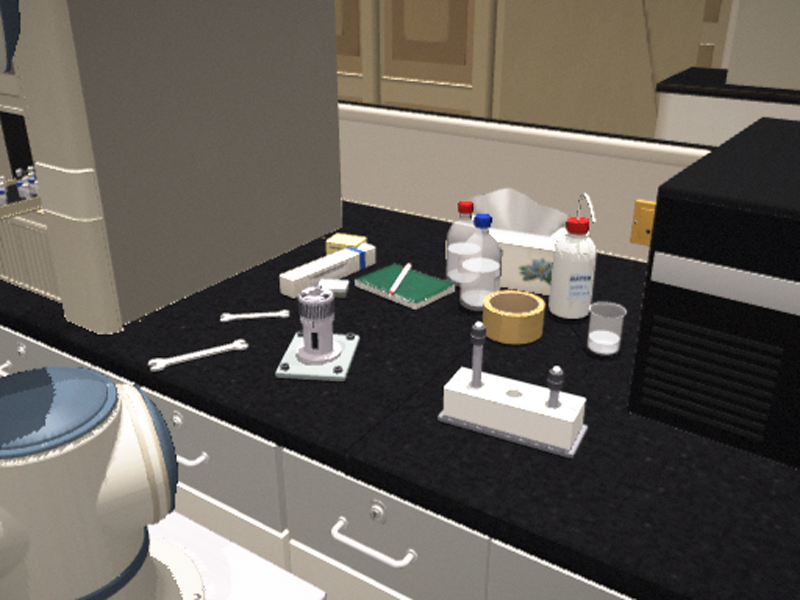

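The scene and side views show the stand (about 330,310 and 317,330), the rack with the long column in its left hole (heads at 456,354 and 479,327) and the short one on the right (515,400 and 556,371). Next: an enlarged crop.

```bash
python3 - <<'E'
import cv2,numpy as np
a=cv2.imread("pics/scene0.png");b=cv2.imread("pics/side0.png")
# crops 80x60 x5 =400x300
cr=[(a,170,165),(a,265,215),(b,165,175),(b,275,200)]
t=[]
for im,x,y in cr:
    c=cv2.resize(im[y:y+60,x:x+80],(400,300),interpolation=cv2.INTER_CUBIC)
    for i in range(0,80,10): cv2.line(c,(i*5,0),(i*5,4),(0,255,255),1)
    t.append(c)
cv2.imwrite("pics/m1.png",np.vstack([np.hstack(t[:2]),np.hstack(t[2:])]))
E
```

```text
(no output)
```

View pics/m1.png

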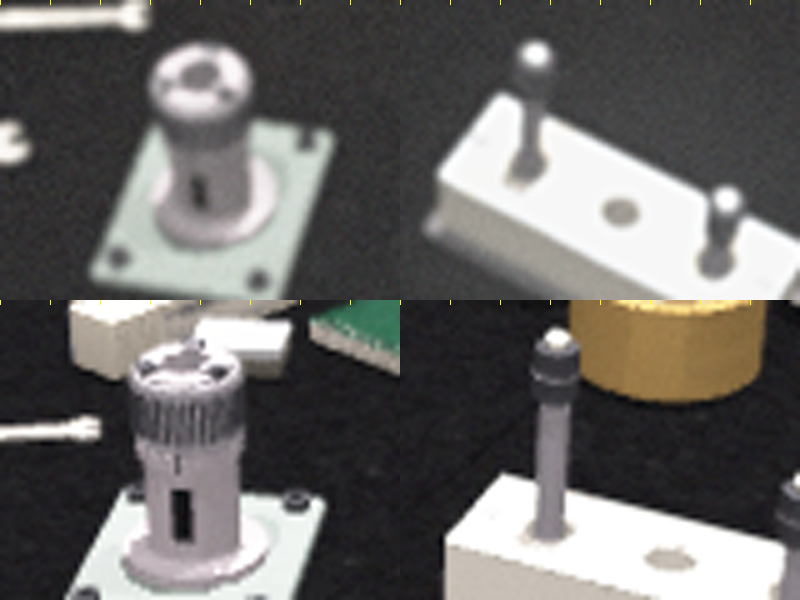

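The crops show the nose middle at (200,78)/(188,65), the long column's head at (135,53)/(158,37), the short one's at (327,198)/(397,183) and the rack's middle hole at (220,211)/(270,258), each in crop pixels (x5).

```bash
cat > h.py <<'E'
import numpy as np
from cell import env, imaging, readout
def ray(c,u,v,fish=False):
    f=192/np.tan(np.radians(c["vertical_fov"]/2)); p=np.array([u-c["cx"],v-c["cy"]])
    if fish:
        r=np.hypot(*p); t=r/f; d=np.r_[p/r*np.sin(t),np.cos(t)]
    else: d=np.r_[p/f,1]
    return np.array(c["eye"]),c["rotation"]@(d/np.linalg.norm(d))
def tri(rs):
    A=0;b=0
    for e,d in rs:
        P=np.eye(3)-np.outer(d,d);A=A+P;b=b+P@e
    x=np.linalg.solve(A,b);return x,[round(float(np.linalg.norm((np.eye(3)-np.outer(d,d))@(x-e))),1) for e,d in rs]
def plane(r,z): e,d=r;return e+d*(z-e[2])/d[2]
def proj(c,X,fish=False):
    q=c["rotation"].T@(np.asarray(X)-c["eye"]);f=192/np.tan(np.radians(c["vertical_fov"]/2))
    if fish:
        h=np.hypot(q[0],q[1]);t=np.arctan2(h,q[2]);return np.array([c["cx"],c["cy"]])+f*t*q[:2]/h
    return np.array([c["cx"],c["cy"]])+f*q[:2]/q[2]
E
python3 - <<'E'
from h import *
np.set_printoptions(precision=1,suppress=True)
S=imaging.calibration("scene");D=imaging.calibration("side")
o=-.4
for n,s,d,z in [("nose",(200,78),(188,65),106),("long",(135,53),(158,37),132),("short",(327,198),(397,183),96),("hole",(220,211),(270,258),48)]:
    a,b=(170,165) if n=="nose" else (265,215); e,f=(165,175) if n=="nose" else (275,200)
    r1=ray(S,a+s[0]/5+o,b+s[1]/5+o);r2=ray(D,e+d[0]/5+o,f+d[1]/5+o)
    print(n,tri([r1,r2]),plane(r1,z),plane(r2,z))
E
```

```text
nose (array([490.8, 123.9, 106. ]), [0.3, 0.3]) [490.9 123.6 106. ] [490.7 124.3 106. ]
long (array([ 484.3, -135.9,  132.4]), [0.7, 0.7]) [ 484.8 -136.4  132. ] [ 484.9 -134.7  132. ]
short (array([ 497.4, -232.4,   92.5]), [2.6, 2.6]) [ 495.6 -236.    96. ] [ 491.2 -232.    96. ]
hole (array([ 489.3, -185.6,   48.8]), [0.8, 0.8]) [ 490.  -186.1   48. ] [ 490.4 -184.3   48. ]
```

The rows are not in the units I measure in: shifts go in shares of 40 cm and turns go in shares of pi rad. I convert before sending: -275 mm / 400 = -0.6875, -250 mm / 400 = -0.625.

```bash
python3 inch.py '{"sx":[-0.0775,-0.155,-0.235,-0.3125,-0.39,-0.47,-0.5475,-0.625],"sy":[-0.085,-0.17,-0.2575,-0.345,-0.43,-0.5175,-0.6025,-0.6875],"sz":[0,0,0,0,0,0,0,0],"twist":[0,0,0,0,0,0,0,0]}'; python3 inch.py '{"sx":[-0.0775,-0.155,-0.235,-0.3125,-0.39,-0.47,-0.5475,-0.6275],"sy":[-0.085,-0.17,-0.2575,-0.345,-0.43,-0.5175,-0.6025,-0.69],"sz":[0,0,0,0,0,0,0,0],"twist":[0,0,0,0,0,0,0,0]}'; python3 inch.py '{"sx":[0,0,0],"sy":[0,0,0],"sz":[0,0,0],"twist":[0,0,0]}'
python3 - <<'E'
from h import *
import cv2
np.set_printoptions(precision=1,suppress=True)
o=readout.observe();c=imaging.calibration("wrist");im=imaging.capture("wrist")
print(o["eef_pos"],o["joint_positions"].round(2),o["eef_rot"].round(3))
print(c["eye"],proj(c,[485,-135.5,132],1),proj(c,[490,-185.5,48],1),proj(c,o["eef_pos"],1))
cv2.imwrite("pics/w1.png",cv2.resize(im[...,::-1],(800,600),interpolation=cv2.INTER_CUBIC))
E
```

```text
time: 0.95
eef_pos: [350.9, 210.6, 222.5]
eef_rot: [[-0.932, 0.362, 0.0], [0.362, 0.932, 0.0], [-0.0, 0.0, -1.0]]
ft_force: [-0.1, -0.6, 0.1]
gripper_width: 88.1
finger_force: 0.0
time: 1.75
eef_pos: [484.9, -137.8, 222.5]
eef_rot: [[-0.932, 0.363, 0.0], [0.363, 0.932, 0.0], [0.0, 0.0, -1.0]]
ft_force: [0.7, 0.8, 0.2]
gripper_width: 87.7
finger_force: 0.0
time: 2.05
eef_pos: [484.5, -135.1, 222.7]
eef_rot: [[-0.932, 0.362, -0.0], [0.362, 0.932, 0.0], [0.0, 0.0, -1.0]]
ft_force: [0.6, -1.1, 0.0]
gripper_width: 87.9
finger_force: 0.0
[ 484.5 -135.1  222.7] [-0.3 -0.2  1.5  0.   1.8 -1.5] [[-0.9  0.4 -0. ]
 [ 0.4  0.9  0. ]
 [ 0.   0.  -1. ]]
[ 422.1 -110.9  384.4] [249.4 194.6] [211.4 194.8] [249.6 233.6]
```

View pics/w1.png

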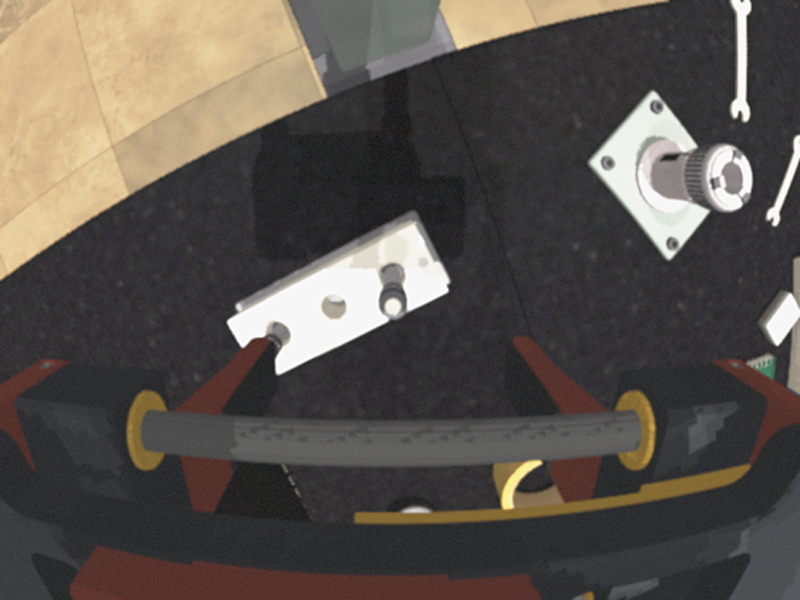

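The wrist view shows the long column's head at (393,306), within 2 px of the prediction, and the stand's nose at (724,179). Now descend and grasp.

In the tool's units: 113 mm / 400 = 0.2825, 105 mm / 400 = 0.2625.

```bash
python3 inch.py '{"sx":[-0.0025,-0.0025,-0.0025,-0.0025,-0.0025,-0.0025,-0.0025],"sy":[0.0025,0.0025,0.0025,0.0025,0.0025,0.0025,0.0025],"sz":[0.075,0.15,0.2125,0.2625,0.2825,0.2825,0.2825],"twist":[0,0,0,0,0,0,0]}'; python3 inch.py '{"sx":[0,0,0,0,0,0,0,0],"sy":[0,0,0,0,0,0,0,0],"sz":[0,0,0,0,0,0,0,0],"twist":[0,0,0,0,0,0,0,0]}' 10 30
```

```text
time: 2.8
eef_pos: [486.5, -134.9, 111.1]
eef_rot: [[-0.932, 0.361, 0.002], [0.361, 0.932, -0.001], [-0.002, 0.0, -1.0]]
ft_force: [-0.4, -1.0, 1.0]
gripper_width: 87.6
finger_force: 0.0
time: 3.6
eef_pos: [486.0, -135.3, 109.6]
eef_rot: [[-0.932, 0.362, -0.0], [0.362, 0.932, -0.0], [-0.0, -0.0, -1.0]]
ft_force: [-0.6, -0.2, 0.2]
gripper_width: 27.2
finger_force: 0.0
```

In the tool's units: -90 mm / 400 = -0.225, -70 mm / 400 = -0.175.

```bash
python3 inch.py '{"sx":[0,0,0,0,0],"sy":[0,0,0,0,0],"sz":[0,0,0,0,0],"twist":[0,0,0,0,0]}' 10 40;  python3 inch.py '{"sx":[0,0,0,0,0,0,0],"sy":[0,0,0,0,0,0,0],"sz":[-0.025,-0.0625,-0.1125,-0.175,-0.225,-0.225,-0.225],"twist":[0,0,0,0,0,0,0]}'
```

```text
time: 4.1
eef_pos: [486.0, -135.2, 109.6]
eef_rot: [[-0.932, 0.362, -0.0], [0.362, 0.932, 0.0], [0.0, 0.0, -1.0]]
ft_force: [-0.1, -0.4, -0.5]
gripper_width: 17.2
finger_force: 40.0
time: 4.8
eef_pos: [486.3, -135.4, 200.3]
eef_rot: [[-0.932, 0.362, 0.001], [0.362, 0.932, -0.001], [-0.001, 0.0, -1.0]]
ft_force: [0.4, 0.7, -1.9]
gripper_width: 16.8
finger_force: 40.0
```

In the tool's units: 243 mm / 400 = 0.6075, 228 mm / 400 = 0.57.

```bash
python3 inch.py '{"sx":[0,0.0325,0.07,0.11,0.145,0.18,0.21,0.2225],"sy":[0,0.0875,0.19,0.295,0.4,0.5,0.57,0.6075],"sz":[-0.0625,-0.0875,-0.0875,-0.0875,-0.0875,-0.0875,-0.0875,-0.0875],"twist":[0,0,0,0,0,0,0,0]}';  python3 inch.py '{"sx":[0,0,0],"sy":[0,0,0],"sz":[0,0,0],"twist":[0,0,0]}'
python3 - <<'E'
from h import *
import cv2
np.set_printoptions(precision=1,suppress=True)
o=readout.observe();print(o["eef_pos"],o["joint_positions"].round(2))
T=[]
X=o["eef_pos"]
for n,fi in(("scene",0),("side",0),("wrist",1)):
    c=imaging.calibration(n);im=imaging.capture(n);cv2.imwrite(f"pics/{n}2.png",im[...,::-1])
    print(n,proj(c,X,fi),proj(c,X+[0,0,-102],fi),proj(c,[490.8,124,109],fi))
    if n!="wrist":
        x,y=proj(c,[490.8,124,140]).astype(int)-[35,52];print(x,y)
        T.append(cv2.resize(im[y:y+105,x:x+70,::-1],(400,600),interpolation=cv2.INTER_CUBIC))
cv2.imwrite("pics/m2.png",np.hstack(T))
E
```

```text
time: 5.6
eef_pos: [490.2, 126.0, 232.8]
eef_rot: [[-0.933, 0.36, -0.003], [0.36, 0.933, 0.0], [0.003, -0.001, -1.0]]
ft_force: [-0.5, -1.4, -1.1]
gripper_width: 16.9
finger_force: 40.0
time: 5.9
eef_pos: [491.0, 122.5, 234.0]
eef_rot: [[-0.932, 0.363, -0.001], [0.363, 0.932, -0.001], [0.001, -0.001, -1.0]]
ft_force: [-0.1, -0.3, -1.2]
gripper_width: 17.2
finger_force: 40.0
[491.  122.5 234. ] [ 0.2 -0.2  1.4 -0.   1.9 -1. ]
scene [205.5 142.2] [209.1 173.1] [209.4 179.3]
173 118
side [200.  131.9] [202.4 176.9] [202.3 186.4]
166 121
wrist [249.6 233. ] [249.7 190.5] [251.  184.1]
```

View pics/m2.png

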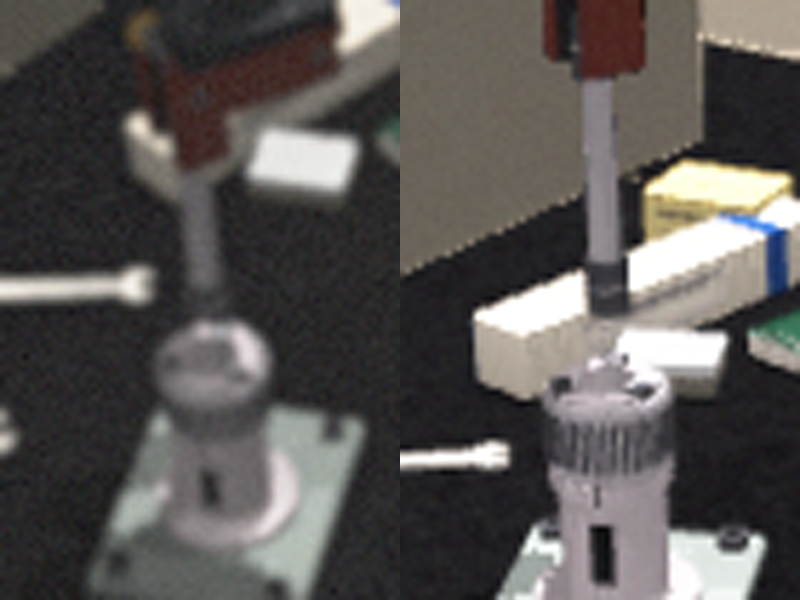

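The enlarged views show the column upright (foot at about 209.7 px in scene, 202.2 in side) and roughly 1 mm from the nose's axis. Next: lower it with force checks.

In the tool's units: 36 mm / 400 = 0.09, 34 mm / 400 = 0.085.

```bash
python3 inch.py '{"sx":[0,0,0,0,0,0,0,0],"sy":[0.0013,0.0013,0.0013,0.0013,0.0013,0.0013,0.0013,0.0013],"sz":[0.015,0.03,0.045,0.0575,0.07,0.0775,0.085,0.09],"twist":[0,0,0,0,0,0,0,0]}';  python3 inch.py '{"sx":[0,0,0,0,0,0],"sy":[0,0,0,0,0,0],"sz":[0.01,0.02,0.03,0.04,0.05,0.05],"twist":[0,0,0,0,0,0]}'
```

```text
time: 6.85
eef_pos: [491.3, 124.0, 198.4]
eef_rot: [[-0.932, 0.362, -0.0], [0.362, 0.932, -0.0], [0.0, -0.0, -1.0]]
ft_force: [0.3, -0.8, -1.7]
gripper_width: 17.2
finger_force: 40.0
time: 7.45
eef_pos: [491.0, 123.9, 177.8]
eef_rot: [[-0.932, 0.362, -0.001], [0.362, 0.932, -0.0], [0.001, -0.0, -1.0]]
ft_force: [0.8, -0.1, -1.9]
gripper_width: 16.9
finger_force: 40.0
```

In the tool's units: 55 mm / 400 = 0.1375, 53 mm / 400 = 0.1325.

```bash
python3 inch.py '{"sx":[0,0,0,0,0,0,0,0],"sy":[0,0,0,0,0,0,0,0],"sz":[0.02,0.04,0.06,0.08,0.1,0.1175,0.1325,0.1375],"twist":[0,0,0,0,0,0,0,0]}';  python3 inch.py '{"sx":[0,0,0,0,0],"sy":[0,0,0,0,0],"sz":[0.0038,0.0075,0.0113,0.0138,0.0138],"twist":[0,0,0,0,0]}'
```

```text
time: 8.25
eef_pos: [491.0, 123.9, 122.7]
eef_rot: [[-0.932, 0.362, -0.001], [0.362, 0.932, -0.0], [0.001, -0.001, -1.0]]
ft_force: [0.4, -0.1, -0.8]
gripper_width: 16.7
finger_force: 40.0
time: 8.75
eef_pos: [491.3, 123.9, 118.1]
eef_rot: [[-0.932, 0.362, -0.0], [0.362, 0.932, 0.0], [0.0, 0.0, -1.0]]
ft_force: [0.0, 0.2, -1.7]
gripper_width: 17.0
finger_force: 40.0
```

In the tool's units: 1.5 mm / 400 = 0.0038, 1 mm / 400 = 0.0025.

```bash
python3 inch.py '{"sx":[0,0,0,0],"sy":[0,0,0,0],"sz":[0.0013,0.0025,0.0038,0.0038],"twist":[0,0,0,0]}';  python3 inch.py '{"sx":[0,0,0],"sy":[0,0,0],"sz":[0.0013,0.0025,0.0025],"twist":[0,0,0]}'; python3 inch.py '{"sx":[0,0,0],"sy":[0,0,0],"sz":[0.0013,0.0025,0.0025],"twist":[0,0,0]}'
```

```text
time: 9.15
eef_pos: [491.3, 123.9, 116.6]
eef_rot: [[-0.932, 0.362, -0.0], [0.362, 0.932, 0.0], [0.0, -0.0, -1.0]]
ft_force: [-0.1, 0.3, -0.9]
gripper_width: 17.1
finger_force: 40.0
time: 9.45
eef_pos: [491.3, 123.9, 115.7]
eef_rot: [[-0.932, 0.362, 0.0], [0.362, 0.932, 0.0], [-0.0, 0.0, -1.0]]
ft_force: [0.5, -0.1, -1.5]
gripper_width: 16.9
finger_force: 40.0
time: 9.75
eef_pos: [491.7, 123.9, 115.5]
eef_rot: [[-0.932, 0.362, 0.001], [0.362, 0.932, 0.0], [-0.001, 0.001, -1.0]]
ft_force: [-0.1, -0.3, 4.4]
gripper_width: 17.1
finger_force: 40.0
```

The force shows the column has seated (+4.4 N). Now release it and wind the wrist back.

In the tool's units: -0.95 rad / 3.1416 = -0.3024.

```bash
python3 inch.py '{"sx":[0,0,0,0,0,0,0,0],"sy":[0,0,0,0,0,0,0,0],"sz":[0,0,0,0,0,0,0,0],"twist":[0,0,0,0,0,0,0,0]}' 88; python3 inch.py '{"sx":[0,0,0,0,0,0,0,0],"sy":[0,0,0,0,0,0,0,0],"sz":[0,0,0,0,0,0,0,0],"twist":[-0.0318,-0.0637,-0.1114,-0.1592,-0.2069,-0.2546,-0.3024,-0.3501]}';python3 inch.py '{"sx":[0,0,0,0,0,0],"sy":[0,0,0,0,0,0],"sz":[0,0,0,0,0,0],"twist":[-0.0318,-0.0637,-0.0955,-0.1273,-0.1273,-0.1273]}'
python3 - <<'E'
from h import *
import cv2
np.set_printoptions(precision=2,suppress=True)
o=readout.observe();print(o["eef_pos"],o["joint_positions"],o["torque"])
T=[]
for n in("scene","side"):
    c=imaging.calibration(n);im=imaging.capture(n)
    x,y=proj(c,[490.8,124,120]).astype(int)-[40,45];print(x,y,proj(c,[491,124,138]))
    T.append(cv2.resize(im[y:y+90,x:x+80,::-1],(400,450),interpolation=cv2.INTER_CUBIC))
cv2.imwrite("pics/m3.png",np.hstack(T))
E
```

```text
time: 10.55
eef_pos: [491.3, 123.9, 114.6]
eef_rot: [[-0.932, 0.362, 0.0], [0.362, 0.932, -0.0], [-0.0, -0.0, -1.0]]
ft_force: [0.2, -0.1, -1.5]
gripper_width: 77.7
finger_force: 0.0
time: 11.35
eef_pos: [491.3, 123.9, 114.7]
eef_rot: [[-0.742, -0.671, 0.0], [-0.671, 0.742, -0.0], [0.0, -0.0, -1.0]]
ft_force: [-0.4, 0.3, 0.7]
gripper_width: 87.9
finger_force: 0.0
time: 11.95
eef_pos: [491.3, 123.9, 114.6]
eef_rot: [[-0.43, -0.903, -0.0], [-0.903, 0.43, -0.0], [0.0, 0.0, -1.0]]
ft_force: [0.5, 0.7, -0.5]
gripper_width: 87.7
finger_force: 0.0
[491.28 123.92 114.63] [ 0.18 -0.16  1.66  0.    1.63 -2.52] [ 0.13  0.04 -0.02]
168 131 [208.45 171.13]
162 136 [201.68 174.15]
```

View pics/m3.png

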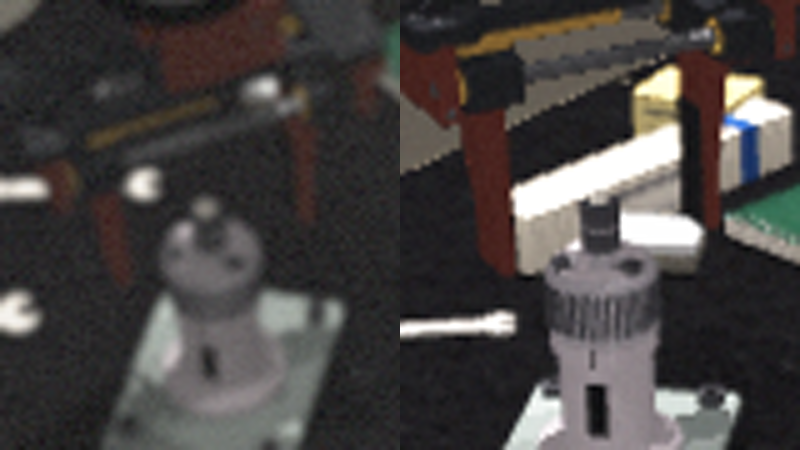

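The picture shows the column standing upright and free in the chuck (head at about 205,208 and 600,203) with the fingers either side of it. Now go down to the sleeve and grip it.

In the tool's units: 41 mm / 400 = 0.1025, 38 mm / 400 = 0.095.

```bash
python3 inch.py '{"sx":[0,0,0,0,0,0,0],"sy":[0,0,0,0,0,0,0],"sz":[0.02,0.04,0.06,0.08,0.095,0.1025,0.1025],"twist":[0,0,0,0,0,0,0]}'; python3 inch.py '{"sx":[0,0,0,0,0,0,0,0],"sy":[0,0,0,0,0,0,0,0],"sz":[0,0,0,0,0,0,0,0],"twist":[0,0,0,0,0,0,0,0]}' 45 50; python3 - <<'E'
from cell import env, imaging, readout
o=readout.observe();print(o["torque"],o["ft_force"])
E
```

```text
time: 12.75
eef_pos: [491.0, 123.9, 73.0]
eef_rot: [[-0.427, -0.904, -0.001], [-0.904, 0.427, -0.0], [0.001, 0.001, -1.0]]
ft_force: [-0.6, 0.3, -0.1]
gripper_width: 87.9
finger_force: 0.0
time: 13.55
eef_pos: [491.8, 123.7, 73.8]
eef_rot: [[-0.428, -0.904, 0.001], [-0.904, 0.428, -0.0], [-0.0, -0.001, -1.0]]
ft_force: [4.3, -1.2, -0.1]
gripper_width: 50.4
finger_force: 50.0
[-0.01357451 -0.42389009  0.05362969] [ 4.2905783  -1.23325344 -0.12078453]
```

In the tool's units: -0.7 mm / 400 = -0.0018, 0.7 rad / 3.1416 = 0.2228.

```bash
python3 inch.py '{"sx":[0,0,0,0,0,0,0,0],"sy":[-0.0018,-0.0018,-0.0018,-0.0018,-0.0018,-0.0018,-0.0018,-0.0018],"sz":[0,0,0,0,0,0,0,0],"twist":[0,0.0318,0.0637,0.0955,0.1273,0.1592,0.191,0.2228]}'; python3 - <<'E'
from cell import env, imaging, readout
o=readout.observe();print(o["torque"],o["joint_positions"][5])
E
```

```text
time: 14.35
eef_pos: [490.3, 125.3, 73.8]
eef_rot: [[-0.91, -0.414, -0.004], [-0.414, 0.91, 0.003], [0.002, 0.004, -1.0]]
ft_force: [-5.6, 5.3, 2.7]
gripper_width: 50.1
finger_force: 50.0
[0.54148345 0.78414516 0.29489893] -1.8172682274897263
```

In the tool's units: 1.6 mm / 400 = 0.004, 0.6 mm / 400 = 0.0015, 0.8 rad / 3.1416 = 0.2546.

```bash
python3 inch.py '{"sx":[0.0015,0.0015,0.0015,0.0015,0.0015,0.0015,0.0015,0.0015],"sy":[0.004,0.004,0.004,0.004,0.004,0.004,0.004,0.004],"sz":[0,0,0,0,0,0,0,0],"twist":[0.0318,0.0637,0.0955,0.1273,0.1592,0.191,0.2228,0.2546]}'; python3 - <<'E'
from cell import env, imaging, readout
o=readout.observe();print(o["torque"],o["joint_positions"][5])
E
```

```text
time: 15.15
eef_pos: [490.2, 127.8, 73.8]
eef_rot: [[-0.932, 0.364, -0.001], [0.364, 0.932, 0.005], [0.002, 0.005, -1.0]]
ft_force: [2.1, 11.7, 0.2]
gripper_width: 50.5
finger_force: 50.0
[ 1.1960297  -0.10328339  0.29696017] -1.0145062503993907
```

Gripping lines at three angles agree on a sleeve axis of (493.2, 126.6), so I release, recentre and regrip.

In the tool's units: 2.6 mm / 400 = 0.0065, -1.7 mm / 400 = -0.0043.

```bash
python3 inch.py '{"sx":[0,0,0,0,-0.0025,-0.0043,-0.0043],"sy":[0,0,0,0,0.0035,0.0065,0.0065],"sz":[0,0,0,0,0,0,0],"twist":[0,0,0,0,0,0,0]}' 70;  python3 inch.py '{"sx":[0,0,0,0,0,0,0,0],"sy":[0,0,0,0,0,0,0,0],"sz":[0,0,0,0,0,0,0,0],"twist":[0,0,0,0,0,0,0,0]}' 45 50; python3 - <<'E'
from cell import env, imaging, readout
o=readout.observe();print(o["torque"],o["joint_positions"][5])
E
```

```text
time: 15.85
eef_pos: [493.4, 126.7, 73.6]
eef_rot: [[-0.932, 0.362, -0.0], [0.362, 0.932, 0.0], [0.0, -0.0, -1.0]]
ft_force: [0.1, -0.1, 0.6]
gripper_width: 70.1
finger_force: 0.0
time: 16.65
eef_pos: [493.2, 126.6, 73.6]
eef_rot: [[-0.932, 0.362, -0.0], [0.362, 0.932, 0.0], [0.0, 0.0, -1.0]]
ft_force: [0.1, 0.5, -0.1]
gripper_width: 50.2
finger_force: 50.0
[-0.00476006  0.00453449 -0.02576046] -1.0154976384513994
```

Well centred now; I turn on with checks.

In the tool's units: 0.6 rad / 3.1416 = 0.191.

```bash
python3 inch.py '{"sx":[0,0,0,0,0,0],"sy":[0,0,0,0,0,0],"sz":[0,0,0,0,0,0],"twist":[0.0318,0.0637,0.0955,0.1273,0.1592,0.191]}'; python3 - <<'E'
from cell import env, imaging, readout
o=readout.observe();print(o["torque"],o["joint_positions"][5])
E
python3 inch.py '{"sx":[0,0,0],"sy":[0,0,0],"sz":[0,0,0],"twist":[0.0159,0.0318,0.0477]}'; python3 - <<'E'
from cell import env, imaging, readout
o=readout.observe();print(o["torque"],o["joint_positions"][5])
E
```

```text
time: 17.25
eef_pos: [493.3, 126.6, 73.6]
eef_rot: [[-0.562, 0.827, 0.0], [0.827, 0.562, -0.0], [-0.0, 0.0, -1.0]]
ft_force: [-0.2, -0.1, -0.4]
gripper_width: 50.5
finger_force: 50.0
[-0.01338179 -0.03106593  0.28430413] -0.4118414843804643
time: 17.55
eef_pos: [493.2, 126.6, 73.6]
eef_rot: [[-0.434, 0.901, 0.0], [0.901, 0.434, -0.0], [-0.0, 0.0, -1.0]]
ft_force: [-0.2, -0.2, -1.0]
gripper_width: 50.4
finger_force: 50.0
[-0.00399647 -0.01721361  0.27516096] -0.2639134155342376
```

In the tool's units: 0.12 rad / 3.1416 = 0.0382.

```bash
cat > q.py <<'E'
from cell import env, imaging, readout
o=readout.observe();print(o["torque"].round(3),o["joint_positions"][5].round(3))
E
for i in 1; do python3 inch.py '{"sx":[0,0,0],"sy":[0,0,0],"sz":[0,0,0],"twist":[0.0127,0.0255,0.0382]}' | sed -n 1p; done; python3 q.py; python3 inch.py '{"sx":[0,0,0],"sy":[0,0,0],"sz":[0,0,0],"twist":[0.0095,0.0191,0.0286]}' | sed -n 1p; python3 q.py; python3 inch.py '{"sx":[0,0],"sy":[0,0],"sz":[0,0],"twist":[0.0095,0.0191]}' | sed -n 1p; python3 q.py
```

```text
time: 17.85
[ 0.016 -0.047  0.255] -0.144
time: 18.15
[-0.055 -0.004  0.285] -0.054
time: 18.35
[-0.042 -0.037  0.29 ] 0.006
```

In the tool's units: 0.06 rad / 3.1416 = 0.0191.

```bash
python3 inch.py '{"sx":[0,0],"sy":[0,0],"sz":[0,0],"twist":[0.0095,0.0191]}' | sed -n 1p; python3 q.py; python3 inch.py '{"sx":[0,0],"sy":[0,0],"sz":[0,0],"twist":[0.0095,0.0191]}' | sed -n 1p; python3 q.py; python3 inch.py '{"sx":[0,0],"sy":[0,0],"sz":[0,0],"twist":[0.0095,0.0191]}' | sed -n 1p; python3 q.py
```

```text
time: 18.55
[-0.074 -0.007  0.325] 0.067
time: 18.75
[-0.085  0.002  0.367] 0.127
time: 18.95
[-0.082 -0.006  0.465] 0.187
```

In the tool's units: 0.05 rad / 3.1416 = 0.0159.

```bash
python3 inch.py '{"sx":[0,0],"sy":[0,0],"sz":[0,0],"twist":[0.0095,0.0159]}' | sed -n 1p; python3 q.py
```

```text
time: 19.15
[-0.077  0.011  0.434] 0.236
```

In the tool's units: 0.05 rad / 3.1416 = 0.0159.

```bash
python3 inch.py '{"sx":[0,0],"sy":[0,0],"sz":[0,0],"twist":[0.0064,0.0159]}' | sed -n 1p; python3 q.py
```

```text
time: 19.35
[-0.1    0.021  0.49 ] 0.286
```

Torque is 0.49 N m while turning: firm. Release and rise.

In the tool's units: -120 mm / 400 = -0.3, -90 mm / 400 = -0.225.

```bash
python3 inch.py '{"sx":[0,0,0,0,0,0,0],"sy":[0,0,0,0,0,0,0],"sz":[0,0,0,0,0,0,0],"twist":[0,0,0,0,0,0,0]}' 88; python3 inch.py '{"sx":[0,0,0,0,0,0,0,0],"sy":[0,0,0,0,0,0,0,0],"sz":[-0.025,-0.0625,-0.1125,-0.1625,-0.225,-0.3,-0.3,-0.3],"twist":[0,0,0,0,0,0,0,0]}'
python3 - <<'E'
from h import *
import cv2
T=[]
for n in("scene","side"):
    c=imaging.calibration(n);im=imaging.capture(n)
    x,y=proj(c,[490.8,124,110]).astype(int)-[40,40]
    T.append(cv2.resize(im[y:y+80,x:x+130,::-1],(650,400),interpolation=cv2.INTER_CUBIC)[:290])
cv2.imwrite("pics/m4.png",np.vstack(T))
E
```

```text
time: 20.05
eef_pos: [493.2, 126.6, 73.6]
eef_rot: [[0.1, 0.995, 0.0], [0.995, -0.1, -0.0], [-0.0, 0.0, -1.0]]
ft_force: [-0.6, 0.3, -0.5]
gripper_width: 87.9
finger_force: 0.0
time: 20.85
eef_pos: [493.8, 126.7, 195.3]
eef_rot: [[0.1, 0.995, 0.003], [0.995, -0.1, 0.001], [0.001, 0.003, -1.0]]
ft_force: [0.6, -0.4, -1.5]
gripper_width: 87.4
finger_force: 0.0
```

View pics/m4.png

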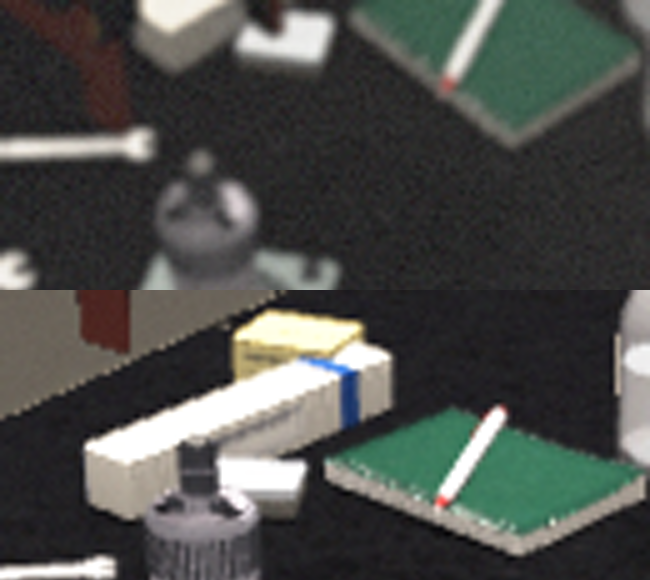

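The column stands upright in the chuck with the jaws closed on it (head at about 200,160 and 198,440); the gripper is clear and the bystanders are untouched.

```bash
python3 inch.py '{"sx":[0,0,0],"sy":[0,0,0],"sz":[0,0,0],"twist":[0,0,0]}'|head -1; python3 -c "
from cell import env, imaging, readout
print(env.finish_job())"
```

```text
time: 21.25
the job is handed in; nothing more can be done
None
```

The job is handed in at about 21 s: the long column is seated upright in the chuck, the jaws were tightened to about 0.49 N m and the sleeve let go, and the gripper is clear; the hand-in call returned no verdict, so I can't confirm the result.

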